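Lay two tea spoons on the lacquer tray

TASK

Two guests are coming: lay exactly two of the three bamboo tea spoons from the drying mat flat on the floor of the lacquer tray, side by side without touching, right way up and square to the brass edge, with both of their round bowl ends towards that brass edge. Set them down rather than dropping them; leave the third spoon where it lies, and do not push or tip anything else.

Things in the scene. Friction and masses are not known exactly. Their poses are not given: they have to be found in the camera images.
- tray: dark red-brown lacquer tray, fixed, 200 (its x) by 230 (its y) mm outside, rim 5 mm thick with its top at z = 14 mm, inner floor at z = 5 mm, 190 by 220 mm. Origin: centre of the underside. Its +x points to the one edge that is edged in brass (brass rim and a 12 mm brass stripe on the floor beside it; 230 mm long)
- mat: pale grey-green hard silicone drying mat with fine ribs, fixed, 220 (x) by 340 (y) mm, 4 mm thick; the three spoons lie on it at the start. Origin: centre of the underside
- spoon1: one of three identical bamboo tea spoons, 150 mm long, 25 g nominal, flat below: straight handle 14 mm wide and 12 mm high, from x = -75 to +47 mm, its last 16 mm (at -x) red; round bowl end 36 mm across and 12 mm high, centred at x = +57 mm, with a dark inlaid disc on top. Origin: mid-length on the underside; +x towards the bowl end, z up. Grip the handle across its width near the origin
- spoon1_bowl (a point): point on the underside of that spoon at x = +70 mm, near the outer edge of its bowl end
- spoon1_tail (a point): point on the underside of that spoon at x = -70 mm, in the red end of its handle
- spoon2: one of three identical bamboo tea spoons, 150 mm long, 25 g nominal, flat below: straight handle 14 mm wide and 12 mm high, from x = -75 to +47 mm, its last 16 mm (at -x) red; round bowl end 36 mm across and 12 mm high, centred at x = +57 mm, with a dark inlaid disc on top. Origin: mid-length on the underside; +x towards the bowl end, z up. Grip the handle across its width near the origin
- spoon2_bowl (a point): point on the underside of that spoon at x = +70 mm, near the outer edge of its bowl end
- spoon2_tail (a point): point on the underside of that spoon at x = -70 mm, in the red end of its handle
- spoon3: one of three identical bamboo tea spoons, 150 mm long, 25 g nominal, flat below: straight handle 14 mm wide and 12 mm high, from x = -75 to +47 mm, its last 16 mm (at -x) red; round bowl end 36 mm across and 12 mm high, centred at x = +57 mm, with a dark inlaid disc on top. Origin: mid-length on the underside; +x towards the bowl end, z up. Grip the handle across its width near the origin
- spoon3_bowl (a point): point on the underside of that spoon at x = +70 mm, near the outer edge of its bowl end
- spoon3_tail (a point): point on the underside of that spoon at x = -70 mm, in the red end of its handle
- teabowl: bystander: shallow tea bowl in pale blue glass, 128 mm across, 50 mm high, loose, on a 6 mm coaster of 100 mm diameter. Origin: centre of its underside
- whisk: bystander: bamboo whisk standing on its white holder (one piece), loose, 68 mm across, 135 mm high. Origin: centre of its underside
- caddy: bystander: round black tea caddy, 70 mm across, 71 mm high, loose. Origin: centre of its underside
Not all that is in view belongs to the job. What is shaped like the spoon2 but turquoise is not meant.

How it is judged:
By the outcome, as a careful person would: the job done as asked, in the order asked, and still so for the second after the job is handed in, with the robot touching nothing.
It also fails if it takes over 54 s, if anything falls off the work surface, if the arm or the gripper's body presses on something with over 40 N, if the wrist force passes 120 N, or if a joint passes its speed limit or range.

ROBOT

A 6-joint arm with a two-finger parallel gripper is mounted at the origin on the work surface. World frame = base frame: x ahead of the robot, y to its left, z up, the work surface at z = 0. Lengths are in m, angles in degrees, forces in N, time in s.
With the tool pointing down it reaches from about 0.25 to 0.725 m from the base axis. Payload 9.7 kg.
Tool frame: the origin (TCP) lies between the finger pads; the fingertips stand 19 mm ahead of it and the grasp point (between the pads) is the TCP; z points along the fingers, y is the line along which they close (so a half turn about z gives the same grasp; the last joint's range is limited). The gripper opens to 85 mm and grips with 20 to 120 N. Pads are 22 mm wide; open, the fingers measure 114 mm over their backs; the gripper's body (76 mm by 85 mm) begins 54 mm behind the grasp point. The pads swing forward as they close: fully open they stand 13 mm farther back than shut.
Start: joints at [-73.109, 4.979, 10.078, 95.1, 0, 90], TCP at [0.16, -0.526, 0.25] pointing down, gripper open.
Joint ranges: [-179.16, 179.16], [-48.56, 103.87], [-65.8, 70.77], [-126.05, 130.52], [-82.76, 87.17], [-180, 180]. Speed limits (degrees/s): [127.2, 127.2, 147.25, 180, 180, 180].

INTERFACE

Orientations are given as [roll, pitch, yaw] about the fixed x, y, z axes, in that order (R = Rz(yaw) Ry(pitch) Rx(roll)).
In Python, from workcell import bot gives the robot as it stands. The module is installed in compiled form; this text tells all that it offers.
- The arm moves only by the shell command python3 -m crank 'ROWS' [OPENING] [FORCE]. ROWS is JSON, a list that holds one entry, the list of rows, each a list of 6 numbers: the shift along the world's x, y, z as a fraction of full scale, then the turn, a rotation vector about the world's x, y, z as a fraction of full scale. In form: [[[x, y, z, wx, wy, wz], ...]]. A call has 1 to 20 rows; each row shifts and turns the commanded pose from where the row before left it; what a row does not reach is not made up. Full scale, the value 1, is 20 mm for a shift and 0.12 rad for a turn. A row lasts 1/12 s, in which the tool goes at most 41.7 mm and 7.16 degrees, less where a joint would pass 70% of its speed; a pose out of reach is approached as far as the arm can. A call with a number of a shift or a turn outside -1 to 1 is refused whole. A call with a gripper value outside its range is refused whole. OPENING is the opening, from 0 (shut) to 1 (fully open), set as the call begins (- or left out, the last holds). The fingers move at their own pace and stop on an object; FORCE is the grip in N (left out, the last holds). Time passes only in rows, so rows that do not move let the fingers close. It gives the time, the measured TCP pose, the force, the opening and the grip force at its end, in the units of the state.
- bot.get_obs(): the state, without advancing time (a new reading comes with each control period).
- bot.camera(name): name is "scene" or "side" or "wrist"; returns the picture (384x512x3 uint8, red, green, blue); there is no depth.
- bot.camera_model(name): a dict with "vertical_fov" (degrees; the focal length in pixels is half the picture's height over the tangent of half this angle, whatever the lens; pixels are square), "cx", "cy" (the principal point, pixels), "R" (3x3) and "t" (3): a world point X has camera coordinates R X + t. Camera axes: x right, y down, z forward; pixel columns grow to the right and rows downward; lengths in m; the calibration is good to about 2 mm. A picture is of the moment at which its call begins: read the wrist's pose just before it. camera_model takes no time and is no camera call; for the wrist camera it gives the pose at the moment of the call.
- bot.job_done(): hands the job in; it is judged then, once.
The state is a dict: "time": time; "q": joint angles; "qd": joint speeds; "joint_efforts": joint torques, N m; "ee_pos": TCP position; "tcp_rot": TCP orientation; "wrist_force": force on the tool from outside, world axes, zero at the start; "torque": the same for the moment, N m; "opening": finger opening in m; "grasp_force": force on a finger pad.
Only numpy, scipy, OpenCV 4.12 (cv2) and the standard library are available. Lean on these libraries where they do the work, as an engineer would, in place of code of your own. Each camera call takes 0.05 s, during which the arm holds its last target. There are 200 camera calls.

## Working session

There is one attempt and no reset: what is moved stays moved. The work goes in short steps, Python scripts to look and compute and a shell command to move; the robot and the scene stay as the last step left them, time stands still between calls to the robot, and variables do not carry over. Pictures are saved under pics/ and viewed, at most 10 in all, crops included, and the job is handed in when it is done.

```bash
mkdir -p pics; python3 - <<'E'
from workcell import bot
import cv2,numpy as np
for n in("scene","side"):
    im=bot.camera(n);cv2.imwrite(f"pics/{n}0.png",im[:,:,::-1]);m=bot.camera_model(n);print(n,m)
o=bot.get_obs();print(o)
E
```

```text
scene {'vertical_fov': 54.24146805299843, 'cx': 254.41837248941897, 'cy': 194.06885466857707, 'R': array([[-0.86224331,  0.50644674,  0.00694144],
       [ 0.37060869,  0.64019717, -0.67290177],
       [-0.3452328 , -0.57763249, -0.73969928]]), 't': array([ 0.42680491, -0.22080715,  1.25457921])}
side {'vertical_fov': 42.21889154835994, 'cx': 255.18711223675393, 'cy': 203.477752361052, 'R': array([[-0.74021867, -0.67226666, -0.01156981],
       [-0.40398815,  0.45844629, -0.79159369],
       [ 0.53746619, -0.58127836, -0.61093826]]), 't': array([0.47745427, 0.19688317, 1.40859112])}
{'time': 0.1, 'q': array([-7.31100623e+01,  5.00798255e+00,  1.00390221e+01,  9.50997677e+01,
        1.02516683e-03,  8.99997354e+01]), 'qd': array([-0.08236007, -0.18423836,  0.12358531, -0.01271711,  0.08284683,
        0.05567507]), 'joint_efforts': array([-2.17382271e-04, -5.21563125e+01,  4.65652585e+01,  1.59964710e-02,
       -5.33619868e-05, -7.30425938e-06]), 'ee_pos': array([ 0.15974479, -0.52609781,  0.24965388]), 'tcp_rot': array([-1.79931272e+02, -1.02548351e-03,  1.68902011e+01]), 'wrist_force': array([0.2480244 , 0.22110963, 0.08859955]), 'torque': array([ 0.00830987, -0.08699065,  0.01008784]), 'grasp_force': 0.0, 'opening': 0.08558274723604184}
```

View pics/scene0.png

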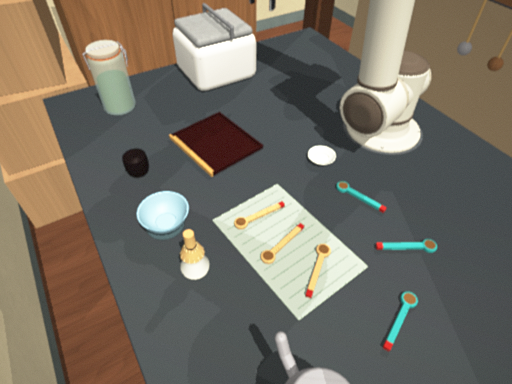

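View pics/side0.png

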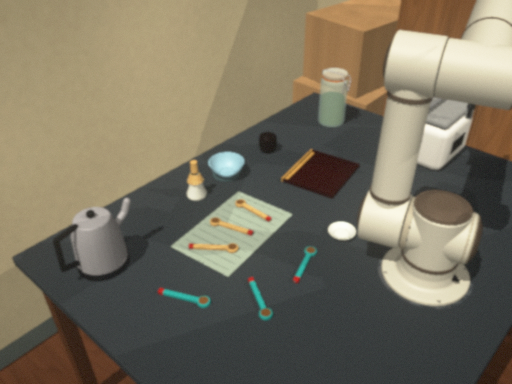

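The scene view shows the mat with three bamboo spoons: bowls near (241,222), (268,256) and (323,250), red tails near (281,205), (302,227) and (310,293). The tray is at about (215,142) with brass on its lower-left edge, from (170,137) to (212,172). The side view agrees.

```bash
cat > h.py <<'E'
from workcell import bot
import cv2,numpy as np
def ray(m,uv,z):
    f=192/np.tan(np.radians(m["vertical_fov"]/2))
    R=np.array(m["R"]);c=-R.T@np.array(m["t"])
    d=R.T@np.array([(uv[0]-m["cx"])/f,(uv[1]-m["cy"])/f,1.])
    return (c+d*(z-c[2])/d[2])
def proj(m,X):
    f=192/np.tan(np.radians(m["vertical_fov"]/2)); p=np.array(m["R"])@X+m["t"]
    return p[:2]/p[2]*f+[m["cx"],m["cy"]]
def masks(im):
    h=cv2.cvtColor(im,cv2.COLOR_RGB2HSV)
    return dict(red=cv2.inRange(h,(0,190,150),(6,255,255))|cv2.inRange(h,(174,190,150),(180,255,255)),
      bam=cv2.inRange(h,(12,70,150),(28,255,255)),
      lac=cv2.inRange(h,(0,90,15),(12,255,95))|cv2.inRange(h,(170,90,15),(180,255,95)))
def blobs(mk,amin=8):
    n,l,s,c=cv2.connectedComponentsWithStats(mk)
    return [(s[i,4],c[i],l==i) for i in range(1,n) if s[i,4]>=amin]
E
python3 - <<'E'
from h import *
np.set_printoptions(precision=4,suppress=True)
for n in("scene","side"):
    im=cv2.imread(f"pics/{n}0.png")[:,:,::-1].copy();m=bot.camera_model(n);k=masks(im)
    print(n)
    for a,c,_ in blobs(k["red"]): print(" red",a,c.round(1),ray(m,c,.014)[:2])
    for a,c,l in blobs(k["bam"],40):
        ct,_=cv2.findContours(l.astype(np.uint8),0,1)
        r=cv2.minAreaRect(ct[0]); print(" bam",a,c.round(1),ray(m,c,.014)[:2],r[2])
        if a>60:
            P=np.array([ray(m,p[0],.016)[:2] for p in ct[0]],np.float32);r=cv2.minAreaRect(P);print("    rect",np.array(r[0]),np.array(r[1]),r[2])
    for a,c,l in blobs(k["lac"],800):
        ct=max(cv2.findContours(l.astype(np.uint8),0,1)[0],key=cv2.contourArea)
        P=np.array([ray(m,p[0],.014)[:2] for p in ct],np.float32);r=cv2.minAreaRect(P);print(" lac",a,c.round(1),np.array(r[0]),np.array(r[1]),r[2], cv2.boxPoints(r))
    h=cv2.cvtColor(im,cv2.COLOR_RGB2HSV)
    for nm,lo,hi,z in(("bowl",(90,30,120),(110,160,255),.04),("black",(0,0,0),(180,255,22),.05)):
        for a,c,l in blobs(cv2.inRange(h,lo,hi),200): print(" ",nm,a,c.round(1),ray(m,c,z)[:2])
E
```

```text
scene
 red 12 [281.5 204.3] [0.483 0.123]
 red 18 [382.3 208.2] [0.2576 0.2692]
 red 10 [300.5 225.7] [0.4805 0.2078]
 red 28 [378.9 245.7] [0.3496 0.3548]
 red 30 [308.7 293. ] [0.5732 0.3709]
 red 45 [387.2 345.2] [0.5041 0.544 ]
 bam 12941 [ 33.3 114. ] [ 0.99   -0.6371] 90.0
    rect [ 0.9141 -0.9276] [1.6345 0.2936] 84.04338073730469
 bam 1355 [103.6  21.9] [ 0.5864 -1.2423] 90.0
    rect [ 0.6089 -1.2222] [0.6305 0.202 ] 76.6478042602539
 bam 1266 [150.7  37.6] [ 0.4505 -0.9797] 78.69007110595703
    rect [ 0.4286 -1.0654] [0.7264 0.1309] 75.75576782226562
 bam 222 [169.7  32.2] [ 0.3577 -0.9888] 81.57302856445312
    rect [ 0.3432 -1.0354] [0.6517 0.0249] 71.64463806152344
 bam 109 [182.2   8.3] [ 0.2044 -1.2066] 86.42366790771484
    rect [ 0.2046 -1.205 ] [0.2116 0.0372] 68.75460815429688
 bam 236 [199.4   5.4] [ 0.1146 -1.1975] 90.0
    rect [ 0.1133 -1.1708] [0.1847 0.1278] 66.26364135742188
 bam 265 [235.7   8.2] [-0.0285 -1.0765] 24.443954467773438
    rect [ 0.0136 -1.0501] [0.2931 0.1545] 63.34086608886719
 bam 53 [251.4  15.9] [-0.051 -0.959] 90.0
 bam 307 [129.7  52.
[... 1656 characters left out ...]
9 0.1642] 48.44667053222656
 bam 215 [250.3 208.6] [0.5563 0.1212] 25.769329071044922
    rect [0.5507 0.1266] [0.0422 0.1427] 85.7607421875
 bam 237 [228.4 225.6] [0.5491 0.2303] 18.434947967529297
    rect [0.5461 0.2331] [0.1397 0.0412] 14.60733413696289
 bam 283 [216.1 247. ] [0.5072 0.3249] 90.0
    rect [0.5063 0.3297] [0.1363 0.0393] 41.514801025390625
 lac 1801 [323.3 173.9] [ 0.5029 -0.2052] [0.1858 0.2378] 8.599723815917969 [[ 0.3933 -0.1015]
 [ 0.4288 -0.3366]
 [ 0.6125 -0.3088]
 [ 0.577  -0.0737]]
 lac 3786 [ 60.9 361.1] [0.5074 0.8649] [0.3768 0.2063] 0.13270768523216248 [[0.3187 0.9676]
 [0.3192 0.7614]
 [0.696  0.7622]
 [0.6956 0.9685]]
  bowl 707 [225.9 162.9] [0.7806 0.0076]
```

```bash
python3 -m crank '[[[0.9,0.85,0.15,0,0,-0.05],[0.97,0.9,0.15,0,0,-0.05],[0.97,0.9,0.15,0,0,-0.05],[0.97,0.9,0.15,0,0,-0.05],[0.97,0.9,0.15,0,0,-0.05],[0.97,0.9,0.15,0,0,-0.05],[0.97,0.9,0.15,0,0,-0.05],[0.97,0.9,0.15,0,0,-0.05],[0.97,0.9,0.15,0,0,-0.05],[0.97,0.9,0.15,0,0,-0.05],[0.97,0.9,0.15,0,0,-0.05],[0.97,0.9,0.15,0,0,-0.05],[0.97,0.9,0.15,0,0,-0.05],[0.97,0.9,0.15,0,0,-0.05],[0.97,0.9,0.15,0,0,-0.05],[0.97,0.9,0.15,0,0,-0.05],[0.97,0.9,0.15,0,0,-0.05],[0.8,0.8,0,0,0,0],[0,0,0,0,0,0],[0,0,0,0,0,0]]]' 0.5
python3 - <<'E'
from h import *
m=bot.camera_model("wrist");im=bot.camera("wrist");cv2.imwrite("pics/w1.png",im[:,:,::-1]);print(m)
R=np.array(m["R"]);print(-R.T@m["t"])
E
```

```text
time: 1.77
ee_pos: [0.5047, -0.2045, 0.3006]
tcp_rot: [-180.0, 0.1, 11.2]
wrist_force: [-1.1, -0.6, -0.0]
opening: 0.043
grasp_force: 0.0
{'vertical_fov': 65.18370886077396, 'cx': 259.6703856093038, 'cy': 193.42645845591628, 'R': array([[ 0.19224879, -0.98134545, -0.00123284],
       [-0.93715938, -0.18396503,  0.29646105],
       [-0.2911575 , -0.05583891, -0.95504415]]), 't': array([-0.29644391,  0.3824219 ,  0.56388254])}
[ 0.57955989 -0.18907504  0.42479406]
```

View pics/w1.png

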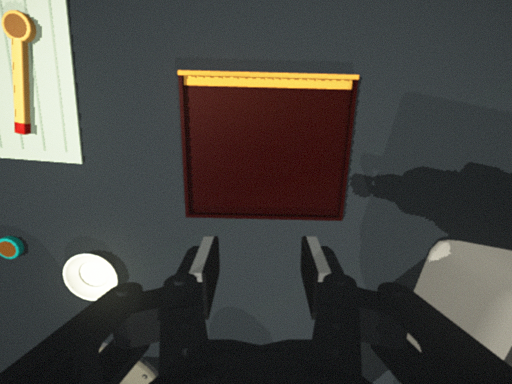

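The wrist view shows the tray: brass edge corners near (179,70) and (359,76), far edge corners near (186,216) and (344,220). The first spoon is at left, bowl at (18,26) and red tail at (23,128).

```bash
python3 - <<'E'
from h import *
np.set_printoptions(precision=4,suppress=True)
im=cv2.imread("pics/w1.png")[:,:,::-1].copy();m=bot.camera_model("wrist")
h=cv2.cvtColor(im,cv2.COLOR_RGB2HSV);k=masks(im)
mk=(h[...,1]>110)&(h[...,2]>22)&((h[...,0]<30)|(h[...,0]>170)); mk=mk.astype(np.uint8)*255
for a,c,l in blobs(mk,400):
    ct=max(cv2.findContours(l.astype(np.uint8),0,1)[0],key=cv2.contourArea)
    q=cv2.approxPolyDP(ct,.03*cv2.arcLength(ct,True),True)[:,0]
    print(a,c,q.tolist())
    if a>10000:
        P=np.array([ray(m,p,.014)[:2] for p in q]);print(P)
        for i in range(len(P)):
            d=P[i]-P[i-1];print(np.linalg.norm(d),np.degrees(np.arctan2(d[1],d[0])))
        print("mean",P.mean(0))
        r=cv2.minAreaRect(np.array([ray(m,p[0],.014)[:2] for p in ct],np.float32));print(r)
E
```

```text
1806 [20.4358 62.1844] [[9, 11], [15, 132], [27, 133], [35, 28]]
24716 [265.9532 142.8234] [[177, 70], [187, 216], [341, 219], [358, 74]]
[[ 0.5949 -0.0792]
 [ 0.3993 -0.1157]
 [ 0.438  -0.3387]
 [ 0.6343 -0.3063]]
0.23054010787848123 99.83872576526848
0.1989799360719316 -169.42645779968066
0.2263729021117545 -80.15441139523541
0.1989430157467636 9.373493580911262
mean [ 0.5166 -0.21  ]
((0.5164326429367065, -0.21032103896141052), (0.2012389600276947, 0.23281416296958923), 9.650940895080566)
```

Tray centre is about (0.5165, -0.210) with yaw 9.9° (measured edges 199 × 228 mm, against 200 × 230 mm). Next, look over the spoons.

```bash
python3 -m crank '[[[0.1,0.5,0,0,0,0],[0.1,0.9,0,0,0,0],[0.1,1,0,0,0,0],[0.1,1,0,0,0,0],[0.1,1,0,0,0,0],[0.1,1,0,0,0,0],[0.1,1,0,0,0,0],[0.1,1,0,0,0,0],[0.1,1,0,0,0,0],[0.1,1,0,0,0,0],[0.1,1,0,0,0,0],[0.1,1,0,0,0,0],[0.1,1,0,0,0,0],[0.1,1,0,0,0,0],[0.1,1,0,0,0,0],[0.1,1,0,0,0,0],[0.1,1,0,0,0,0],[0.1,1,0,0,0,0],[0.1,0.7,0,0,0,0],[0,0,0,0,0,0]]]'
cat > sp.py <<'E'
from h import *
import sys
np.set_printoptions(precision=4,suppress=True)
o=bot.get_obs();m=bot.camera_model("wrist");im=bot.camera("wrist");cv2.imwrite(f"pics/{sys.argv[1]}.png",im[:,:,::-1])
z=float(sys.argv[2]) if len(sys.argv)>2 else .016
print(o["time"],o["ee_pos"],o["tcp_rot"])
k=masks(im);reds=blobs(k["red"],40)
h=cv2.cvtColor(im,cv2.COLOR_RGB2HSV)
sp=((h[...,1]>100)&(h[...,2]>60)&((h[...,0]<30)|(h[...,0]>170))).astype(np.uint8)*255
for a,c,l in blobs(sp,500):
    ct=max(cv2.findContours(l.astype(np.uint8),0,1)[0],key=cv2.contourArea)
    r=cv2.minAreaRect(np.array([ray(m,p[0],z)[:2] for p in ct],np.float32))
    rd=[ray(m,q[1],z)[:2] for q in reds if l[int(q[1][1]),int(q[1][0])]]
    C=np.array(r[0]); 
    if not rd: print("?",a,c,r);continue
    w=r[1];an=np.radians(r[2]+(90 if w[1]>w[0] else 0));u=np.array([np.cos(an),np.sin(an)])
    if u@(rd[0]-C)>0:u=-u
    an2=np.degrees(np.arctan2(*(C-rd[0])[::-1]))
    print("spoon px",c.round(),"rect",C,"size",np.array(w),"yaw",np.degrees(np.arctan2(u[1],u[0])),"yaw(red)",an2,"red",rd[0])
E
python3 sp.py w2
```

```text
time: 3.48
ee_pos: [0.548, 0.1335, 0.3009]
tcp_rot: [-178.9, 0.0, 13.2]
wrist_force: [-0.4, 0.4, 0.3]
opening: 0.0427
grasp_force: 0.0
3.4833 [0.548  0.1335 0.3009] [-178.9314    0.024    13.2393]
spoon px [197. 133.] rect [0.5476 0.2211] size [0.148  0.0354] yaw 20.644453048706055 yaw(red) 11.8117588002202 red [0.4817 0.2073]
spoon px [123. 148.] rect [0.523  0.3244] size [0.1483 0.037 ] yaw -146.55551147460938 yaw(red) -136.94460954052497 red [0.5723 0.3704]
spoon px [277. 148.] rect [0.5501 0.1151] size [0.1482 0.0348] yaw 4.512227535247803 yaw(red) -4.033887505714276 red [0.483  0.1198]
? 1221 [465.9156 168.516 ] ((0.5979081392288208, -0.13751035928726196), (0.019071504473686218, 0.1325715184211731), 9.74622631072998)
```

View pics/w2.png

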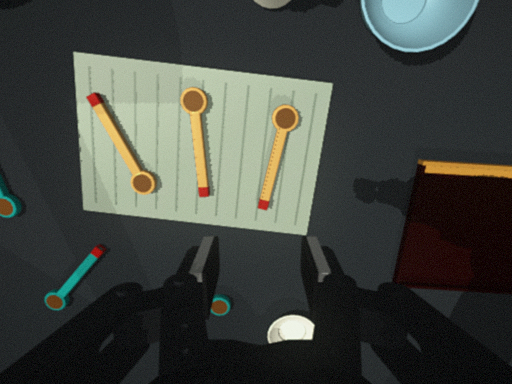

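The wrist view shows the spoons on the mat, bowls at (285,118), (193,100) and (143,183). The red tails are at (264,204), (204,191) and (95,99). The fitted rectangle is skewed, so I'll use the red-to-disc axis instead.

```bash
cat > ax.py <<'E'
from h import *
import sys
np.set_printoptions(precision=4,suppress=True)
bot.camera("wrist") # lets arm settle 0.05 s
o=bot.get_obs();m=bot.camera_model("wrist");im=bot.camera("wrist");cv2.imwrite(f"pics/{sys.argv[1]}.png",im[:,:,::-1])
z=float(sys.argv[2]) if len(sys.argv)>2 else .016
print(o["time"],o["ee_pos"],o["tcp_rot"])
h=cv2.cvtColor(im,cv2.COLOR_RGB2HSV);red=masks(im)["red"]
sp=((h[...,1]>100)&(h[...,2]>60)&((h[...,0]<30)|(h[...,0]>170))).astype(np.uint8)*255
for a,c,l in blobs(sp,500):
    v=h[...,2]
    d=blobs((l&(v<165)&(red==0)).astype(np.uint8)*255,40);r=blobs((l&(red>0)).astype(np.uint8)*255,15)
    if not d or not r: continue
    d=max(d,key=lambda b:b[0]);r=max(r,key=lambda b:b[0])
    D=ray(m,d[1],z)[:2];T=ray(m,r[1],z)[:2];u=D-T;L=np.linalg.norm(u);u/=L
    print("px",d[1].round(1),r[1].round(1),d[0],r[0],"L",L,"(124) yaw",np.degrees(np.arctan2(u[1],u[0])),"origin(mid)",(D+T)/2+u*.005)
E
python3 ax.py w3
```

```text
3.5833 [0.5476 0.1324 0.3011] [-178.9772    0.0342   13.1648]
px [191.9 100.3] [202.6 191.1] 310 68 L 0.12420329781053696 (124) yaw 16.359455005951254 origin(mid) [0.5459 0.2259]
px [122.7 137.7] [92.1 99.1] 342 89 L 0.06038479185578971 (124) yaw -132.93308540279912 origin(mid) [0.5484 0.3447]
px [284.  117.5] [262.3 203.7] 309 66 L 0.12400964088449566 (124) yaw -0.12724667322015148 origin(mid) [0.5499 0.1195]
```

```bash
python3 -m crank '[[[0.013,-0.072,-0.5,-0.016,-0.003,-0.215],[0.013,-0.072,-1,-0.016,-0.003,-0.215],[0.013,-0.072,-1,-0.016,-0.003,-0.215],[0.013,-0.072,-1,-0.016,-0.003,-0.215],[0.013,-0.072,-1,-0.016,-0.003,-0.215],[0.013,-0.072,-1,-0.016,-0.003,-0.215],[0.013,-0.072,-1,-0.016,-0.003,-0.215],[0.013,-0.072,-1,-0.016,-0.003,-0.215],[0.013,-0.072,-1,-0.016,-0.003,-0.215],[0,0,-0.5,0,0,0],[0,0,0,0,0,0],[0,0,0,0,0,0]]]' 0.5 30
python3 ax.py w4
```

```text
time: 4.63
ee_pos: [0.5585, 0.0617, 0.1217]
tcp_rot: [-177.5, 0.0, 5.2]
wrist_force: [-0.2, -0.3, 0.2]
opening: 0.0428
grasp_force: 0.0
4.6833 [0.559  0.0619 0.1225] [-177.4785   -0.0828    5.1844]
px [ 79.2 186.6] [ 95.6 265.5] 1521 159 L 0.07318801982175338 (124) yaw 6.49562810673209 origin(mid) [0.5226 0.2128]
```

```bash
python3 - <<'E'
from workcell import bot
o=bot.get_obs()
for k in o: print(k,o[k])
E
python3 -m crank '[[[0,0,0,0,0,0],[0,0,0,0,0,0],[0,0,0,0,0,0]]]'
python3 - <<'E'
from workcell import bot
print(bot.get_obs()["q"])
E
```

```text
time 4.7333
q [  5.14061289   5.95272424  -2.98845042  80.93469377   2.52073028
 179.94403589]
qd [ 0.20638269 -0.0583505   0.28500465 -0.09967588 -0.0935249  -0.00034175]
joint_efforts [-3.13301375e-01 -5.26328945e+01  4.59462976e+01  3.92557049e-03
  1.31365056e-01  9.98973746e-05]
ee_pos [0.5592515  0.06205761 0.12282235]
tcp_rot [-1.77479392e+02 -1.26592855e-01  5.19652298e+00]
wrist_force [0.34074286 0.30833038 0.29846645]
torque [ 0.0060158  -0.01122729 -0.05854618]
grasp_force 0.0
opening 0.04296841867546851
time: 4.98
ee_pos: [0.559, 0.0621, 0.122]
tcp_rot: [-177.5, -0.1, 5.2]
wrist_force: [-0.2, -0.8, 0.0]
opening: 0.0431
grasp_force: 0.0
[  5.14496722   5.97769234  -3.05178874  80.8994511    2.52343147
 179.94379595]
```

Joint 6 is at its 180° limit, which shifted the pose. I'll use the equivalent grasp half a turn round.

```bash
python3 -m crank '[[[0,0,0.1,-0.362,-0.033,0],[-0.024,0.15,0.1,0,0,0.9],[-0.024,0.15,0.1,0,0,1],[-0.024,0.15,0.1,0,0,1],[-0.024,0.15,0.1,0,0,1],[-0.024,0.15,0.1,0,0,1],[-0.024,0.15,0.1,0,0,1],[-0.024,0.15,0.1,0,0,1],[-0.024,0.15,0.1,0,0,1],[-0.024,0.15,0.1,0,0,1],[-0.024,0.15,0.1,0,0,1],[-0.024,0.15,0.1,0,0,1],[-0.024,0.15,0.1,0,0,1],[-0.024,0.15,0.1,0,0,1],[-0.024,0.15,0.1,0,0,1],[-0.024,0.15,0.1,0,0,1],[-0.024,0.15,0.1,0,0,1],[-0.024,0.15,0.1,0,0,1],[-0.024,0.15,0.1,0,0,1],[-0.024,0.15,0.1,0,0,1]]]' && python3 -m crank '[[[0,0,0,0,0,1],[0,0,0,0,0,1],[0,0,0,0,0,1],[0,0,0,0,0,1],[0,0,0,0,0,1],[0,0,0,0,0,1],[0,0,0,0,0,0.5],[0,0,0,0,0,0],[0,0,0,0,0,0]]]'; python3 ax.py w5; python3 sp.py w5
```

```text
time: 6.65
ee_pos: [0.5502, 0.1136, 0.1617]
tcp_rot: [-179.8, -0.0, 136.0]
wrist_force: [-0.2, -0.3, 0.6]
opening: 0.0428
grasp_force: 0.0
time: 7.4
ee_pos: [0.5502, 0.1133, 0.1615]
tcp_rot: [-179.7, 0.0, -179.8]
wrist_force: [0.2, -0.5, -0.0]
opening: 0.0427
grasp_force: 0.0
7.45 [0.5501 0.1133 0.1615] [-179.7431   -0.0018 -179.8225]
px [369.7 170.5] [368.8 108.1] 585 221 L 0.055493945959652326 (124) yaw 7.090867736711822 origin(mid) [0.514  0.2116]
px [265.1 240.4] [266.9 109.5] 544 218 L 0.12450888124463237 (124) yaw -0.2880677186994469 origin(mid) [0.5501 0.1193]
7.5 [0.5502 0.1133 0.1614] [-179.7439   -0.0007 -179.8054]
? 3168 [480.7282 124.0312] ((0.5070728659629822, 0.3217117488384247), (0.12703602015972137, 0.03795638680458069), 42.90248489379883)
spoon px [380. 182.] rect [0.5448 0.2284] size [0.149 0.036] yaw 11.782437324523926 yaw(red) 18.23350849179068 red [0.4814 0.2075]
spoon px [266. 187.] rect [0.5496 0.1199] size [0.0345 0.1478] yaw -0.5428771972656355 yaw(red) 0.0013752416822844944 red [0.4827 0.1199]
? 1210 [ 30.1471 224.3793] ((0.590097188949585, -0.10695728659629822), (0.020292656496167183, 0.07649260014295578), 9.847716331481934)
```

View pics/w5.png

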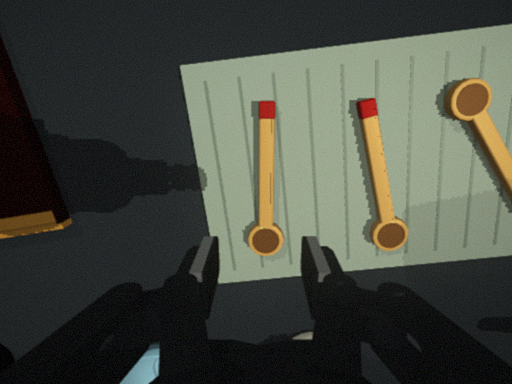

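The wrist view from the other side shows the first spoon midway between the fingers' lines: bowl at (265,240), tail at (267,109). The measurements agree. Now I descend and grip.

```bash
python3 -m crank '[[[0,0.1,-0.6,0.04,0,0],[0,0.1,-1,0,0,0],[0,0.1,-1,0,0,0],[0,0,-1,0,0,0],[0,0,-1,0,0,0],[0,0,-0.8,0,0,0],[0,0,-0.6,0,0,0],[0,0,-0.4,0,0,0],[0,0,-0.3,0,0,0],[0,0,-0.13,0,0,0],[0,0,0,0,0,0],[0,0,0,0,0,0]]]' 0.5 30; python3 -m crank '[[[0,0,0,0,0,0],[0,0,0,0,0,0],[0,0,0,0,0,0],[0,0,0,0,0,0],[0,0,0,0,0,0],[0,0,0,0,0,0]]]' 0 30
```

```text
time: 8.55
ee_pos: [0.5505, 0.1193, 0.0254]
tcp_rot: [180.0, 0.0, -179.7]
wrist_force: [0.3, 0.2, 0.4]
opening: 0.0425
grasp_force: 0.0
time: 9.05
ee_pos: [0.5506, 0.1193, 0.0255]
tcp_rot: [180.0, 0.1, -179.7]
wrist_force: [-0.6, -0.1, 6.0]
opening: 0.0132
grasp_force: 30.5
```

```bash
python3 -m crank '[[[0,0,0.2,0,0,0],[0,0,0.5,0,0,0],[0,0,0.9,0,0,0],[0,0,1,0,0,0],[0,0,1,0,0,0],[0,0,0.9,0,0,0],[0,0,0.5,0,0,0],[0,0,0,0,0,0]]]'; python3 -m crank '[[[-0.05,-0.4,0,0,0,0.07],[-0.07,-0.9,0,0,0,0.07],[-0.07,-1,0,0,0,0.07],[-0.07,-1,0,0,0,0.07],[-0.07,-1,0,0,0,0.07],[-0.07,-1,0,0,0,0.07],[-0.07,-1,0,0,0,0.07],[-0.07,-1,0,0,0,0.07],[-0.07,-1,0,0,0,0.07],[-0.07,-1,0,0,0,0.07],[-0.07,-1,0,0,0,0.07],[-0.07,-1,0,0,0,0.07],[-0.07,-1,0,0,0,0.07],[-0.07,-1,0,0,0,0.07],[-0.07,-1,0,0,0,0.07],[-0.07,-1,0,0,0,0.07],[-0.07,-1,0,0,0,0.07],[-0.07,-1,0,0,0,0.07],[-0.07,-0.9,0,0,0,0.07],[0,-0.48,0,0,0,0.07]]]'; python3 -m crank '[[[0,0,0,0,0,0],[0,0,0,0,0,0]]]';python3 - <<'E'
from h import *
im=bot.camera("wrist");cv2.imwrite("pics/w6.png",im[:,:,::-1]);o=bot.get_obs();print(o["ee_pos"],o["tcp_rot"],o["q"])
E
```

```text
time: 9.72
ee_pos: [0.5512, 0.1194, 0.1275]
tcp_rot: [179.9, 0.2, -179.7]
wrist_force: [0.3, 0.4, -0.0]
opening: 0.0129
grasp_force: 29.8
time: 11.38
ee_pos: [0.5226, -0.2562, 0.1229]
tcp_rot: [179.9, -0.1, -170.1]
wrist_force: [0.5, -0.1, -1.1]
opening: 0.0133
grasp_force: 29.8
time: 11.55
ee_pos: [0.5233, -0.2543, 0.1237]
tcp_rot: [179.9, -0.1, -170.1]
wrist_force: [0.2, 1.0, 0.0]
opening: 0.0129
grasp_force: 29.8
[ 0.52357153 -0.25381551  0.12398106] [ 1.79927690e+02 -6.61322471e-02 -1.70073096e+02] [-2.58721745e+01  8.77572710e+00  2.84412367e-01  8.16046209e+01
  1.99652503e-02 -3.57990530e+01]
```

View pics/w6.png

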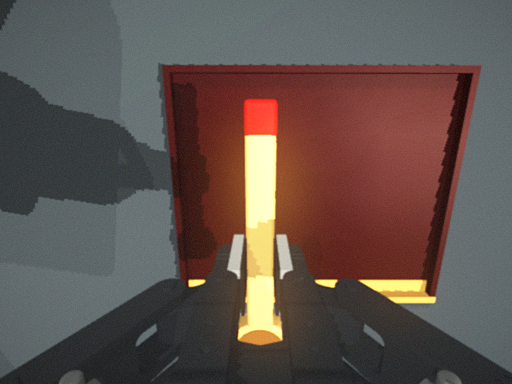

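The first spoon is held straight and level over the left part of the tray. Its red tail is at (261,115) and its bowl end points at the brass. Lowering.

```bash
python3 -m crank '[[[0.03,-0.02,-0.5,0,0,0],[0,0,-1,0,0,0],[0,0,-1,0,0,0],[0,0,-0.8,0,0,0],[0,0,-0.6,0,0,0],[0,0,-0.4,0,0,0],[0,0,-0.2,0,0,0],[0,0,-0.1,0,0,0],[0,0,-0.1,0,0,0],[0,0,-0.08,0,0,0],[0,0,0,0,0,0],[0,0,0,0,0,0]]]'
```

```text
time: 12.6
ee_pos: [0.5248, -0.2549, 0.0296]
tcp_rot: [-180.0, 0.0, -170.1]
wrist_force: [0.1, 0.3, 0.5]
opening: 0.0129
grasp_force: 29.8
```

```bash
python3 -m crank '[[[0,0,-0.05,0,0,0],[0,0,-0.05,0,0,0],[0,0,-0.03,0,0,0],[0,0,0,0,0,0],[0,0,0,0,0,0]]]'
```

```text
time: 13.02
ee_pos: [0.5245, -0.2548, 0.0265]
tcp_rot: [180.0, -0.0, -170.1]
wrist_force: [0.0, -1.0, -0.2]
opening: 0.0131
grasp_force: 29.8
```

```bash
for i in 1 2 3; do python3 -m crank '[[[0,0,-0.03,0,0,0],[0,0,0,0,0,0]]]' | egrep 'ee_pos|wrist'; done
```

```text
ee_pos: [0.5246, -0.2548, 0.0265]
wrist_force: [-2.3, 1.1, 4.9]
ee_pos: [0.5246, -0.2548, 0.0265]
wrist_force: [-4.5, 1.8, 10.5]
ee_pos: [0.5245, -0.2548, 0.0264]
wrist_force: [-5.7, 2.2, 13.9]
```

Contact with the floor, as predicted. Ease off, release and rise.

```bash
python3 -m crank '[[[0,0,0.07,0,0,0],[0,0,0,0,0,0]]]' | egrep 'ee_pos|wrist'; python3 -m crank '[[[0,0,0,0,0,0],[0,0,0,0,0,0],[0,0,0,0,0,0],[0,0,0,0,0,0],[0,0,0,0,0,0]]]' 0.45; python3 -m crank '[[[0,0,0.2,0,0,0],[0,0,0.5,0,0,0],[0,0,0.9,0,0,0],[0,0,1,0,0,0],[0,0,1,0,0,0],[0,0,1,0,0,0],[0,0,1,0,0,0],[0,0,0.6,0,0,0],[0,0,0,0,0,0],[0,0,0,0,0,0]]]'; python3 ax.py w7 0.017
```

```text
ee_pos: [0.5247, -0.2549, 0.0265]
wrist_force: [-0.8, 0.4, 3.1]
time: 14.1
ee_pos: [0.5244, -0.2547, 0.0259]
tcp_rot: [180.0, -0.0, -170.1]
wrist_force: [-0.3, -0.6, -0.6]
opening: 0.0381
grasp_force: 0.0
time: 14.93
ee_pos: [0.5248, -0.2549, 0.1505]
tcp_rot: [-180.0, 0.0, -170.1]
wrist_force: [-1.0, -0.4, 0.1]
opening: 0.0388
grasp_force: 0.0
14.9833 [ 0.5243 -0.2547  0.1494] [ 179.9639   -0.0454 -170.0594]
px [313.9 158.9] [259.9 109.2] 44527 352 L 0.06234423600631241 (124) yaw 58.24008620351457 origin(mid) [ 0.4763 -0.2345]
```

View pics/w7.png

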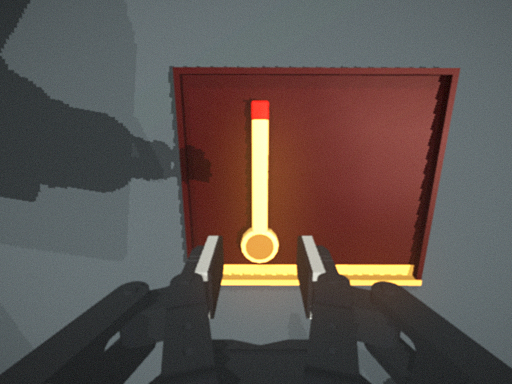

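The first spoon lies flat in the tray: tail (260,109), bowl (260,245) just short of the brass stripe, square to the edge. On to the second spoon.

```bash
python3 -m crank '[[[0.04,0.4,0,0,0,0.04],[0.05,0.9,0,0,0,0.05],[0.05,1,0,0,0,0.05],[0.05,1,0,0,0,0.05],[0.05,1,0,0,0,0.05],[0.05,1,0,0,0,0.05],[0.05,1,0,0,0,0.05],[0.05,1,0,0,0,0.05],[0.05,1,0,0,0,0.05],[0.05,1,0,0,0,0.05],[0.05,1,0,0,0,0.05],[0.05,1,0,0,0,0.05],[0.05,1,0,0,0,0.05],[0.05,1,0,0,0,0.05],[0.05,1,0,0,0,0.05],[0.05,1,0,0,0,0.05],[0.05,1,0,0,0,0.05],[0.05,1,0,0,0,0.05],[0.05,1,0,0,0,0.05],[0.05,1,0,0,0,0.05]]]' >/dev/null; python3 -m crank '[[[0.04,1,0,0,0,0],[0.04,1,0,0,0,0],[0,1,0,0,0,0],[0,0.9,0,0,0,0],[0,0.6,0,0,0,0],[0,0.2,0,0,0,0],[0,0,0,0,0,0],[0,0,0,0,0,0]]]'; python3 ax.py w8 0.016
```

```text
time: 17.37
ee_pos: [0.5457, 0.2249, 0.1497]
tcp_rot: [180.0, -0.1, -163.2]
wrist_force: [-0.2, 0.1, -0.2]
opening: 0.0386
grasp_force: 0.0
17.4167 [0.5458 0.2245 0.1499] [ 179.9998   -0.0432 -163.2782]
```

```bash
python3 - <<'E'
from h import *
np.set_printoptions(precision=4,suppress=True)
im=cv2.imread("pics/w8.png")[:,:,::-1].copy();m=bot.camera_model("wrist");h=cv2.cvtColor(im,cv2.COLOR_RGB2HSV)
red=((h[...,1]>150)&(h[...,2]>80)&((h[...,0]<5)|(h[...,0]>174))).astype(np.uint8)*255
for a,c,_ in blobs(red,30): print("red",a,c,ray(m,c,.016)[:2])
sp=((h[...,1]>100)&(h[...,2]>60)&((h[...,0]<30)|(h[...,0]>170))).astype(np.uint8)*255
for a,c,l in blobs(sp,300):
    print("sp",a,c)
    vs=h[...,2][l&(red==0)]; t,_=cv2.threshold(vs.reshape(-1,1),0,255,cv2.THRESH_OTSU+cv2.THRESH_BINARY)
    for aa,cc,_ in blobs((l&(red==0)&(h[...,2]<t)).astype(np.uint8)*255,60): print("  dark",t,aa,cc,ray(m,cc,.016)[:2])
cv2.imwrite("pics/w8.png",im[:,:,::-1])
E
```

```text
red 285 [261.1544 109.9193] [0.4811 0.207 ]
red 156 [396.8141 255.2051] [0.5727 0.3707]
sp 3063 [260.1776 190.0268]
  dark 120.0 168 [251.1548 190.1369] [0.5501 0.2184]
  dark 120.0 576 [259.5556 246.2118] [0.6013 0.2415]
sp 3212 [372.7737 172.8966]
  dark 128.0 336 [366.     178.1905] [0.5104 0.3129]
  dark 128.0 793 [362.1438 132.2169] [0.4741 0.2942]
```

View pics/w8.png

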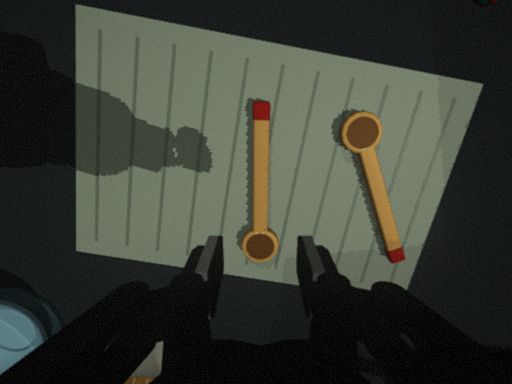

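Only the spoon remains centred between the fingers: disc (260,246), tail (261,110). The third spoon is clear to the right. Descend and grip.

```bash
python3 -m crank '[[[0,0.03,-0.5,0,0,-0.05],[0,0.03,-1,0,0,-0.04],[0,0,-1,0,0,0],[0,0,-1,0,0,0],[0,0,-0.9,0,0,0],[0,0,-0.7,0,0,0],[0,0,-0.5,0,0,0],[0,0,-0.35,0,0,0],[0,0,-0.2,0,0,0],[0,0,-0.07,0,0,0],[0,0,0,0,0,0],[0,0,0,0,0,0]]]' 0.45 30; python3 -m crank '[[[0,0,0,0,0,0],[0,0,0,0,0,0],[0,0,0,0,0,0],[0,0,0,0,0,0],[0,0,0,0,0,0],[0,0,0,0,0,0]]]' 0 30;python3 -m crank '[[[0,0,0.2,0,0,0],[0,0,0.5,0,0,0],[0,0,0.9,0,0,0],[0,0,1,0,0,0],[0,0,1,0,0,0],[0,0,0.9,0,0,0],[0,0,0.5,0,0,0],[0,0,0,0,0,0]]]'
```

```text
time: 18.47
ee_pos: [0.5463, 0.2266, 0.0265]
tcp_rot: [180.0, 0.1, -163.9]
wrist_force: [-0.3, -0.8, -0.1]
opening: 0.0384
grasp_force: 0.0
time: 18.97
ee_pos: [0.5463, 0.2266, 0.0264]
tcp_rot: [180.0, 0.1, -163.9]
wrist_force: [-1.3, 0.2, 5.5]
opening: 0.0132
grasp_force: 30.6
time: 19.63
ee_pos: [0.5469, 0.2268, 0.1286]
tcp_rot: [180.0, 0.2, -163.9]
wrist_force: [-0.1, 0.2, -0.4]
opening: 0.0131
grasp_force: 30.0
```

```bash
python3 -m crank '[[[-0.095,-0.4,0,0,0,-0.045],[-0.095,-0.8,0,0,0,-0.045],[-0.095,-1,0,0,0,-0.045],[-0.095,-1,0,0,0,-0.045],[-0.095,-1,0,0,0,-0.045],[-0.095,-1,0,0,0,-0.045],[-0.095,-1,0,0,0,-0.045],[-0.095,-1,0,0,0,-0.045],[-0.095,-1,0,0,0,-0.045],[-0.095,-1,0,0,0,-0.045],[-0.095,-1,0,0,0,-0.045],[-0.095,-1,0,0,0,-0.045],[-0.095,-1,0,0,0,-0.045],[-0.095,-1,0,0,0,-0.045],[-0.095,-1,0,0,0,-0.045],[-0.095,-1,0,0,0,-0.045],[-0.095,-1,0,0,0,-0.045],[-0.095,-1,0,0,0,-0.045],[-0.095,-1,0,0,0,-0.045],[-0.095,-0.9,0,0,0,-0.045]]]' >/dev/null; python3 -m crank '[[[0,-0.4,0,0,0,0],[0,-0.13,0,0,0,0],[0,0,0,0,0,0],[0,0,0,0,0,0],[0,0,0,0,0,0]]]'
```

```text
time: 21.72
ee_pos: [0.5078, -0.1654, 0.1255]
tcp_rot: [180.0, -0.0, -170.0]
wrist_force: [-0.8, 0.6, 0.3]
opening: 0.0128
grasp_force: 30.0
```

```bash
python3 -m crank '[[[0.03,0,-0.5,0,0,0],[0,0,-1,0,0,0],[0,0,-1,0,0,0],[0,0,-0.8,0,0,0],[0,0,-0.6,0,0,0],[0,0,-0.4,0,0,0],[0,0,-0.2,0,0,0],[0,0,-0.1,0,0,0],[0,0,-0.1,0,0,0],[0,0,-0.08,0,0,0],[0,0,0,0,0,0],[0,0,0,0,0,0]]]'; for i in 1 2 3; do python3 -m crank '[[[0,0,-0.04,0,0,0],[0,0,0,0,0,0]]]' | egrep 'ee_pos|wrist'; done
```

```text
time: 22.72
ee_pos: [0.5088, -0.1663, 0.0306]
tcp_rot: [-180.0, 0.0, -170.1]
wrist_force: [-0.2, 0.2, 0.2]
opening: 0.0128
grasp_force: 30.0
ee_pos: [0.5086, -0.1662, 0.0294]
wrist_force: [0.1, 0.3, -0.7]
ee_pos: [0.5085, -0.1662, 0.0284]
wrist_force: [-0.3, -0.0, 0.5]
ee_pos: [0.5085, -0.1662, 0.0276]
wrist_force: [-0.4, -0.4, -1.1]
```

```bash
for i in 1 2 3; do python3 -m crank '[[[0,0,-0.02,0,0,0],[0,0,0,0,0,0]]]' | egrep 'ee_pos|wrist'; done
```

```text
ee_pos: [0.5085, -0.1662, 0.0274]
wrist_force: [-0.5, 0.4, 1.8]
ee_pos: [0.5085, -0.1662, 0.0274]
wrist_force: [-2.8, 0.6, 5.9]
ee_pos: [0.5085, -0.1662, 0.0274]
wrist_force: [-4.0, 1.2, 8.7]
```

```bash
python3 -m crank '[[[0,0,0.05,0,0,0],[0,0,0,0,0,0]]]' | egrep 'ee_pos|wrist'; python3 -m crank '[[[0,0,0,0,0,0],[0,0,0,0,0,0],[0,0,0,0,0,0],[0,0,0,0,0,0],[0,0,0,0,0,0]]]' 0.4; python3 -m crank '[[[0,0,0.2,0,0,0],[0,0,0.5,0,0,0],[0,0,0.9,0,0,0],[0,0,1,0,0,0],[0,0,1,0,0,0],[0,0,1,0,0,0],[0,0,1,0,0,0],[0,0,1,0,0,0],[0,0,0.6,0,0,0],[0,0,0,0,0,0],[0,0,0,0,0,0]]]'; python3 - <<'E'
from h import *
im=bot.camera("wrist");m=bot.camera_model("wrist");cv2.imwrite("pics/w9.png",im[:,:,::-1])
h=cv2.cvtColor(im,cv2.COLOR_RGB2HSV)
for n,k in(("red",masks(im)["red"]),("bright",cv2.inRange(h,(12,60,200),(35,255,255)))):
    for a,c,l in blobs(k,60):
        ct=max(cv2.findContours(l.astype(np.uint8),0,1)[0],key=cv2.contourArea)
        vx,vy,_,_=cv2.fitLine(np.array([ray(m,p[0],.017)[:2] for p in ct],np.float32),2,0,.01,.01).ravel()
        print(n,a,c.round(1),ray(m,c,.017)[:2].round(4),"dir",np.degrees(np.arctan2(vy,vx)).round(1))
E
```

```text
ee_pos: [0.5087, -0.1662, 0.0277]
wrist_force: [1.1, 0.2, -0.2]
time: 24.3
ee_pos: [0.5085, -0.1661, 0.0274]
tcp_rot: [180.0, -0.0, -170.1]
wrist_force: [0.3, 0.1, -0.4]
opening: 0.0341
grasp_force: 0.0
time: 25.22
ee_pos: [0.5088, -0.1663, 0.1719]
tcp_rot: [-180.0, 0.0, -170.1]
wrist_force: [-0.3, -0.3, -0.4]
opening: 0.0342
grasp_force: 0.0
red 279 [160.2 108.7] [ 0.4567 -0.2642] dir -83.0
red 260 [260.4 107.6] [ 0.4405 -0.1764] dir -83.3
bright 1981 [260.  182.4] [ 0.5084 -0.1649] dir 9.7
bright 1884 [167.3 183.8] [ 0.525  -0.2523] dir 9.8
bright 717 [154.6 258.1] [ 0.6071 -0.2587] dir -79.8
bright 619 [259.5 258.3] [ 0.5889 -0.1514] dir -80.3
bright 452 [148.  269.5] [ 0.6217 -0.2646] dir -80.0
bright 323 [259.3 270. ] [ 0.6024 -0.1493] dir -80.3
```

View pics/w9.png

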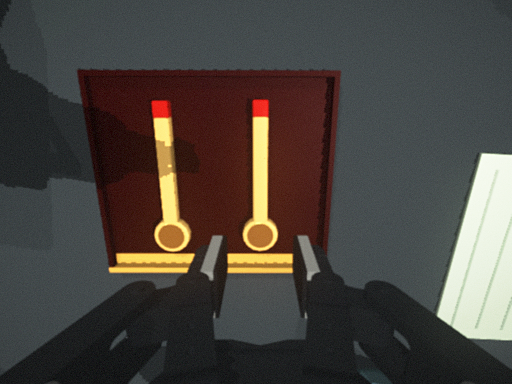

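Both spoons lie flat, parallel and about 90 mm apart. Bowls at (172,235) and (260,235) face the brass, and both are square to the edge (9.7° and 9.8° against 9.8°). The gripper is clear and open, so I'm handing in.

```bash
python3 -c "
from workcell import bot
print(bot.job_done())"
```

```text
the job is handed in; nothing more can be done
None
```

I laid two of the three spoons flat in the tray, about 90 mm apart, bowls towards the brass and square to it; I left the third on the mat and handed in at about 25 s (limit 54 s), with no verdict returned.

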